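# Pass the vial box through the two-door cold hatch

## Task

Pass the orange vial box through the cold hatch: set it flat in the steel shuttle tray through the open yellow outer door, shut that door fully, and only then open the blue inner door, with the shuttle slid across beneath it, and lift the box out. Stand the box upright and flat on the floor of the green stall and leave the outer door shut. Never have both doors open together, do not tip the box over, and leave the other things where they stand.

Things in the scene. Friction and masses are not known exactly. Their poses are not given: they have to be found in the camera images.
- hatch: Cold transfer hatch, a fixed low white box, yaw within 0.12 rad. Origin at table level under the chamber's centre; +x away from the robot, +y to the outer side. Spans x -93 to 247, y -160 to 160 mm, top 86 mm high. Chamber x -85 to 87, y -148 to 148; outer bay y > 12, inner bay y < -12, over the middle a bridge, underside 77 mm high (box top in the shuttle: 67). Doors: clear plates, tops 84 mm high.
- outer_door (a joint): Slide of the outer door (yellow handle), m: 0 shut, 0.16 fully open, growing along hatch +x (away from the robot). Starts open at 0.152 to 0.16, its bay then free from above over hatch x -85 to at least +64 mm. About 1.5 N friction, stays where left. No interlock with the other door. Push it fully home (within 8 mm) when shutting.
- inner_door (a joint): Slide of the inner door (blue handle), m: 0 shut (as it starts), 0.16 fully open, along hatch +x. About 1.5 N friction, stays where left.
- outer_door_handle (a point): Point on the outer door's yellow handle, 12 mm below its top, midway along. An upright fin 12 mm thick (hatch x), 60 mm long (hatch y), from 84 to 124 mm height. At hatch x = -76 mm + door value, y = +80 mm, height 112 mm; axes as the hatch's.
- inner_door_handle (a point): The same on the inner door's blue handle: hatch x = -76 mm + door value, y = -80 mm, height 112 mm; axes as the hatch's.
- shuttle (a joint): Slide of the steel shuttle tray in the chamber, m: 0 under the outer door, 0.16 under the inner door, growing along hatch -y. Starts at 0 to 0.008. About 1 N friction, stays where left.
- shuttle_floor (a point): Centre of the upper side of the shuttle tray's floor, 12 mm above the table; axes as the hatch's. Hatch x = 0, y = 80 mm - shuttle value. Inside its rim the floor is 80 mm (hatch x) by 58 mm (hatch y); the rim rises 12 mm above it. The vial box fits with its long side along hatch x.
- shuttle_grip (a point): Point on the shuttle's red upright grip in front of the hatch (robot's side), 11 mm below its top, on its axis. Grip 18 mm (hatch x) by 16 mm (hatch y), from 15 to 85 mm height, at hatch x = -145 mm, y = 80 mm - shuttle value, 52 mm in front of the front wall.
- vial_box: Orange box of six small vials, 56 (own x) by 34 (own y) by 55 mm high, about 0.14 kg, firm flat sides. Origin at the centre of its underside, z up. Starts standing in the grey stand, on its 8 mm base. Turned by half a turn it is as good.
- stand: Grey fixed stand where the box starts, on the outer side (+y). Origin under its centre; base 104 (own x) by 60 by 8 mm, two cheeks 12 mm thick, 58 mm high, at own x = +-40 mm, some 6 mm off the box's short ends: the box can be taken only by its long sides (34 mm apart). The box's long side lies along the stand's x.
- stall: Green fixed stall on the inner side (-y), where the box must end. Origin under its centre; base 98 (own x) by 88 by 8 mm. Two side walls along x, 54 mm long, 12 mm thick, 58 mm high, 48 mm between them: the box goes in only when held by its short ends (56 mm apart). Low stops 8 mm above the floor, 76 mm apart along x.
- stall_floor (a point): Centre of the stall's floor, 8 mm above the table, axes as the stall's. The box goes here, long side along x, with 7 mm of play each side in y and 10 mm in x.
- swab_cup: Bystander: loose open steel cup, 72 mm wide, 55 mm high, origin under its centre. It stands near the stand.
- gel_pack: Bystander: loose white cold pack, 85 by 55 by 26 mm, origin under its centre, near the stall.
- sanitiser: Bystander: loose clear bottle with red cap, 60 mm wide, 170 mm high, origin under its centre.
- vial0: Bystander: loose vial with green cap, 22 mm wide, 42 mm high, origin under its centre, one of three.
- vial1: Bystander: loose vial with green cap, 22 mm wide, 42 mm high, origin under its centre, one of three.
- vial2: Bystander: loose vial with green cap, 22 mm wide, 42 mm high, origin under its centre, one of three.
Not all that is in view belongs to the job. What is meant by the vial_box is not purple, and is the smaller of those in its own colour. There is more than one size of the stall; the one meant has the size given above.

How it is judged:
On the way, in this order (a step that is already met when the one before it is completed fails the run):
1. the box stands flat in the shuttle tray, with the inner door still shut (x of vial_box in the frame of shuttle_floor between -0.016 and 0.016 m and y of vial_box in the frame of shuttle_floor between -0.016 and 0.016 m and z of vial_box in the frame of shuttle_floor between -0.005 and 0.005 m and angle between vial_box's own z axis and vertical below 0.12 rad and value of joint inner_door below 0.01 m and value of joint outer_door above 0.03 m), for 0.2 s.
2. the outer door is fully shut with the box in the tray and the inner door still shut (x of vial_box in the frame of shuttle_floor between -0.016 and 0.016 m and y of vial_box in the frame of shuttle_floor between -0.016 and 0.016 m and z of vial_box in the frame of shuttle_floor between -0.005 and 0.005 m and angle between vial_box's own z axis and vertical below 0.12 rad and value of joint outer_door below 0.008 m and value of joint inner_door below 0.01 m), for 0.2 s.
3. the inner door is opened with the box in the tray and the outer door shut (x of vial_box in the frame of shuttle_floor between -0.016 and 0.016 m and y of vial_box in the frame of shuttle_floor between -0.016 and 0.016 m and z of vial_box in the frame of shuttle_floor between -0.005 and 0.005 m and angle between vial_box's own z axis and vertical below 0.12 rad and value of joint outer_door below 0.012 m and value of joint inner_door above 0.08 m), for 0.1 s.
At the end, for the whole second after the job is handed in: The vial box stands at rest in the green stall: its origin within 12 mm along the stall's x, 11 mm along y and 5 mm in height of the centre of the stall's floor, tilted less than 0.1 rad, and the outer door is shut to within 12 mm. The inner door may be open or shut (x of vial_box in the frame of stall_floor between -0.012 and 0.012 m and y of vial_box in the frame of stall_floor between -0.011 and 0.011 m and z of vial_box in the frame of stall_floor between -0.005 and 0.005 m and angle between vial_box's own z axis and vertical below 0.1 rad and value of joint outer_door below 0.012 m and linear speed of vial_box below 0.02 m/s); the robot touches nothing.
It fails at once if both doors open at once (each by more than 15 mm) (value of joint each of outer_door, inner_door above 0.015 m).
It fails at once if the vial box tipped over (more than 0.6 rad) (angle between vial_box's own z axis and vertical above 0.6 rad).
It fails at once if another thing on the table moved by more than 30 mm or knocked over (distance of any of swab_cup, gel_pack, sanitiser, vial0, vial1, vial2 from where it was at the start of the episode above 0.03 m or angle between any of swab_cup, gel_pack, sanitiser, vial0, vial1, vial2's own z axis and vertical above 0.5 rad).
It also fails if it takes over 72 s, if anything falls off the work surface, if the arm or the gripper's body presses on something with over 40 N, if the wrist force passes 120 N, or if a joint passes its speed limit or range.

## Robot

A 6-joint arm with a two-finger parallel gripper is mounted at the origin on the work surface. World frame = base frame: x ahead of the robot, y to its left, z up, the work surface at z = 0. Lengths are in m, angles in rad, forces in N, time in s.
With the tool pointing down it reaches from about 0.425 to 0.95 m from the base axis. Payload 3.5 kg.
Tool frame: the origin (TCP) lies at the very end of the fingers, on their centre line; the grasp point (between the pads) lies 19 mm behind it; z points along the fingers, y is the direction in which the jaws open and shut (so a half turn about z gives the same grasp; the last joint's range is limited). The gripper opens to 85 mm and grips with 20 to 120 N. Pads are 22 mm wide; open, the fingers measure 114 mm over their backs; the gripper's body (76 mm by 85 mm) begins 54 mm behind the grasp point. The pads swing forward as they close: fully open they stand 13 mm farther back than shut.
Start: joints at [1.088, 0.286, 1.577, -0, 1.279, -0.15], TCP at [0.22, 0.638, 0.231] pointing down, gripper open.
Joint ranges: [-2.77, 2.77], [-0.9, 2.22], [0.21, 2.48], [-1.53, 4.67], [0.24, 2.81], [-2.84, 2.84]. Speed limits (rad/s): [2.79, 2.79, 3.14, 3.14, 3.14, 3.14].

## Interface

Orientations are given as a unit quaternion [x, y, z, w].
In Python, from plant import ctrl, eyes, ticket gives the robot as it stands.
- The arm moves only by the tool send_rows, never from a script. Its arguments are lists of equal length, an entry for each row: "translation": the shift along the tool's x, y, z in units of 30 mm (1.0 is 30 mm), a list of three; "rotation": the turn, a rotation vector about the tool's x, y, z in units of 5 degrees (1.0 is 5 degrees), a list of three; "grip": the finger opening in mm, from 0 to 85.4. A call has 1 to 5 rows; each row shifts and turns the commanded pose from where the row before left it, along the tool's axes as they then stand; what a row does not reach is not made up. A row lasts 1/8 s, in which the tool goes at most 62.5 mm and 10.7 degrees, less where a joint would pass 70% of its speed; a pose out of reach is approached as far as the arm can. A call is refused whole if a number of a shift passes 1 or a number of a turn 1, either way. A call with a gripper value outside its range is refused whole. The fingers move at their own pace and stop on an object; "squeeze" is the grip in N (left out, the last holds). Time passes only in rows, so rows that do not move let the fingers close. It gives the time, the measured TCP pose, the force and the opening at its end, in the units of the state.
- ctrl.get_state(): the state, without advancing time (a new reading comes with each control period).
- eyes.read_camera(name): name is "scene" or "top"; returns a dict with "image" (480x640x3 uint8, blue, green, red), "mtx" (3x3 intrinsics, pixels), "xyz" and "orientation" of the camera in the world. Camera axes: x right, y down, z forward; pixel columns grow to the right and rows downward; lengths in m; the calibration is good to about 2 mm. A picture is of the moment at which its call begins. There is no depth.
- ticket.sign_off(): hands the job in, once; it reports no verdict.
The state is a dict: "time": time; "qpos": joint angles; "dq": joint speeds; "joint_efforts": joint torques, N m; "eef_pos": TCP position; "tcp_rot": TCP orientation; "contact_force": force on the tool from outside, world axes, zero at the start; "wrist_torque": the same for the moment, N m; "opening": opening from 0.0 (shut) to 1.0 (fully open).
Only numpy, scipy, OpenCV 4.12 (cv2) and the standard library are available. Lean on these libraries where they do the work, as an engineer would, in place of code of your own. Each camera call takes 0.05 s, during which the arm holds its last target. There are 200 camera calls.

## Working session

There is one attempt and no reset: what is moved stays moved. The work goes in short steps, Python scripts to look and compute and a tool call to move; the robot and the scene stay as the last step left them, time stands still between calls to the robot, and variables do not carry over. Pictures are saved under pics/ and viewed, about 8 in all and at most 12, crops included, and the job is handed in when it is done.

Besides the shell and the picture viewer there is one more tool, called after ">>>" by a JSON object that holds its "name" and its "arguments", one argument or row to a line. send_rows: Moves the arm, as the interface text tells. Its arguments: {"type":"object","properties":{"translation":{"type":"array"},"rotation":{"type":"array"},"grip":{"type":"array"},"squeeze":{"type":"number"}},"required":["translation","rotation","grip"]}

```bash
ls; mkdir -p pics
cat > h.py <<'E'
import numpy as np, cv2
from scipy.spatial.transform import Rotation as R
from plant import ctrl, eyes, ticket
def cam(n):
    c=eyes.read_camera(n); c['R']=R.from_quat(c['orientation']).as_matrix(); return c
def ray(c,uv):
    d=c['R']@np.linalg.inv(c['mtx'])@np.array([uv[0],uv[1],1.]); return np.array(c['xyz']),d
def onz(c,uv,z):
    o,d=ray(c,uv); return o+d*(z-o[2])/d[2]
def tri(c1,u1,c2,u2):
    A=[];b=[]
    M=np.zeros((3,3));v=np.zeros(3)
    for c,u in((c1,u1),(c2,u2)):
        o,d=ray(c,u);d=d/np.linalg.norm(d);P=np.eye(3)-np.outer(d,d);M+=P;v+=P@o
    return np.linalg.solve(M,v)
def proj(c,p):
    q=c['mtx']@c['R'].T@(np.array(p)-np.array(c['xyz'])); return q[:2]/q[2]
E
python3 - <<'E'
from h import *
import pickle
d={}
for n in('scene','top'):
    c=cam(n);d[n]=c;cv2.imwrite(f'pics/{n}0.png',c['image']);print(n,c['xyz'],c['R'].round(3).tolist(),c['mtx'].tolist())
pickle.dump(d,open('c0.pkl','wb'))
print(ctrl.get_state())
E
```

```text
pics
scene [ 1.23992623 -0.00614639  0.91747853] [[0.016, 0.715, -0.699], [1.0, -0.019, 0.004], [-0.01, -0.699, -0.715]] [[512.041216370228, 0.0, 320.5530058779029], [0.0, 512.041216370228, 234.13060050449323], [0.0, 0.0, 1.0]]
top [ 0.21266409 -0.03911255  1.46592239] [[0.022, -0.986, 0.168], [-1.0, -0.022, 0.004], [-0.0, -0.168, -0.986]] [[482.0110421763666, 0.0, 324.0320961282582], [0.0, 482.0110421763666, 233.21706394523605], [0.0, 0.0, 1.0]]
{'time': 0.1, 'qpos': array([ 1.08800385e+00,  2.87096152e-01,  1.57803328e+00, -7.71087411e-06,
        1.27863668e+00, -1.50038396e-01]), 'dq': array([ 0.00023087, -0.00167642, -0.00377594,  0.00026579, -0.00041075,
        0.00064323]), 'joint_efforts': array([ 8.94567784e-04, -4.07294548e+01, -2.93700081e+01, -1.34351103e-04,
        3.45699089e-03,  1.86955765e-05]), 'eef_pos': array([0.22020175, 0.63743359, 0.23007135]), 'tcp_rot': array([ 1.65609317e-01,  9.86190840e-01, -1.03392790e-03, -3.34640779e-04]), 'contact_force': array([-0.90100444,  0.1651257 , -0.06884855]), 'wrist_torque': array([ 0.03111356, -0.00965293, -0.0213224 ]), 'opening': 0.9982371404919752}
```

View pics/top0.png

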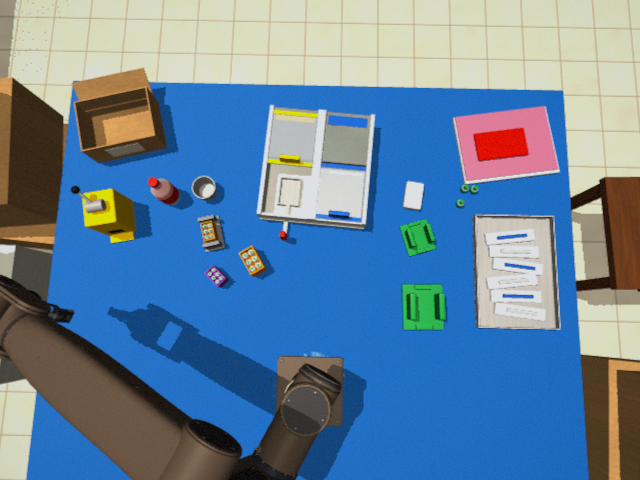

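View pics/scene0.png

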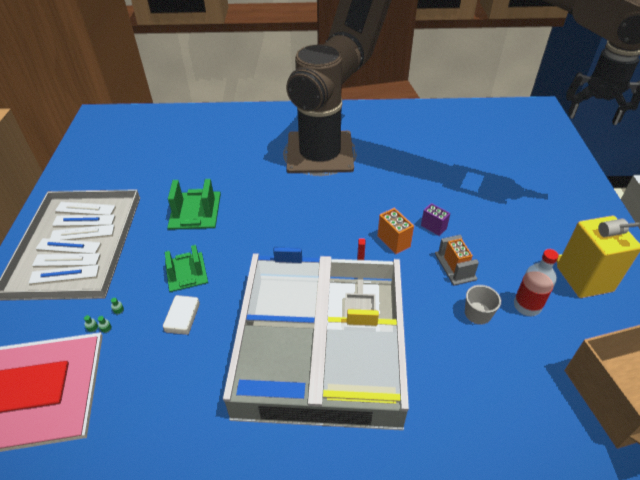

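Top view: candidates for the box are orange in the grey stand (210,232), larger loose orange (252,261) and purple (216,276). The box in the stand fits: orange, and the smaller of the two. Candidates for the stall are green (418,237), about 34 px or 100 mm, and green (424,306), about 44 px or 130 mm. The first fits the 98 x 88 mm base. I'll measure both and confirm in one crop.

Run:
```python
from h import *
import pickle
d=pickle.load(open('c0.pkl','rb'));T=d['top'];S=d['scene']
def crop(c,x0,y0,w,h,W,H): return cv2.resize(c['image'][y0:y0+h,x0:x0+w],(W,H),interpolation=cv2.INTER_CUBIC)
a=np.hstack([crop(T,190,205,80,60,400,300),crop(T,385,205,80,60*2,200,300),crop(T,250,95,133,150,200,300)[:, :]])
b=np.hstack([crop(S,370,200,120,90,400,300),crop(S,230,230,180,135,400,300)])
cv2.imwrite('pics/crop1.png',np.vstack([a,b]))
rng={'green':((45,120,50),(75,255,255)),'orange':((5,170,120),(18,255,255)),'yellow':((24,150,110),(34,255,255)),'red':((0,200,100),(3,255,255)),'purple':((135,80,50),(160,255,255)),'blue':((100,150,40),(125,255,255))}
for n,c in d.items():
    hsv=cv2.cvtColor(c['image'],cv2.COLOR_BGR2HSV)
    print(n, 'blue handle hsv',hsv[214,340] if n=='top' else hsv[256,288],'table',hsv[300,300] if n=='top' else hsv[430,200])
    for k in('green','orange','yellow','red','purple'):
        m=cv2.inRange(hsv,*map(np.array,rng[k]))
        N,l,st,ce=cv2.connectedComponentsWithStats(m)
        for i in range(1,N):
            if st[i,4]>25:
                p=np.argwhere(l==i)[:,::-1].astype(np.float32); r=cv2.minAreaRect(p)
                w=[onz(c,q,.008 if k=='green' else .06)[:2] for q in cv2.boxPoints(r)]
                print(k,st[i].tolist(),ce[i].round(1),'ctr',np.mean(w,0).round(3),'edges',np.round([w[1]-w[0],w[2]-w[1]],3).tolist())
```

```text
scene blue handle hsv [108 201 100] table [106 183 192]
green [168, 179, 52, 50, 1940] [192.9 206.9] ctr [ 0.223 -0.337] edges [[0.004, 0.143], [0.194, 0.024]]
green [165, 246, 43, 45, 1290] [185.2 269.9] ctr [ 0.45  -0.323] edges [[-0.026, 0.088], [0.12, 0.037]]
green [111, 298, 7, 7, 31] [114.2 301.2] ctr [ 0.546 -0.461] edges [[-0.008, 0.004], [0.013, 0.013]]
green [113, 306, 10, 7, 33] [118.4 309.9] ctr [ 0.57  -0.447] edges [[-0.011, 0.016], [0.011, 0.007]]
green [84, 316, 7, 7, 33] [ 87.4 319. ] ctr [ 0.592 -0.507] edges [[-0.007, 0.006], [0.015, 0.012]]
green [98, 317, 7, 7, 33] [101.2 319.6] ctr [ 0.595 -0.476] edges [[-0.007, 0.007], [0.016, 0.013]]
green [87, 324, 10, 7, 33] [ 92.3 327.8] ctr [ 0.615 -0.49 ] edges [[-0.01, 0.015], [0.01, 0.007]]
green [100, 324, 11, 8, 35] [105.8 328.3] ctr [ 0.617 -0.461] edges [[-0.01, 0.017], [0.011, 0.007]]
orange [380, 209, 33, 44, 375] [400.7 233.4] ctr [0.384 0.185] edges [[-0.036, 0.061], [0.127, 0.022]]
orange [448, 239, 24, 23, 104] [459.6 252.6] ctr [0.458 0.313] edges [[-0.021, 0.033], [0.069, 0.013]]
yellow [579, 216, 61, 44, 1
[... 1370 characters left out ...]
, 72] [289.1 156.8] ctr [0.686 0.078] edges [[0.012, -0.001], [-0.006, -0.061]]
yellow [268, 159, 44, 8, 142] [289.1 162.6] ctr [0.668 0.076] edges [[0.014, -0.001], [-0.011, -0.132]]
yellow [83, 189, 34, 38, 759] [100.7 208.8] ctr [0.515 0.641] edges [[0.017, -0.095], [-0.103, -0.025]]
yellow [110, 231, 24, 12, 163] [121.1 237. ] ctr [0.429 0.564] edges [[0.014, -0.066], [-0.025, -0.007]]
red [474, 128, 54, 32, 1327] [500.4 143.9] ctr [ 0.741 -0.567] edges [[0.024, -0.156], [-0.086, -0.006]]
red [149, 178, 9, 9, 60] [152.7 181.8] ctr [0.599 0.487] edges [[0.016, -0.014], [-0.018, -0.02]]
purple [205, 266, 23, 21, 141] [217.  275.9] ctr [0.319 0.277] edges [[0.025, -0.023], [-0.041, -0.045]]
```

View pics/crop1.png

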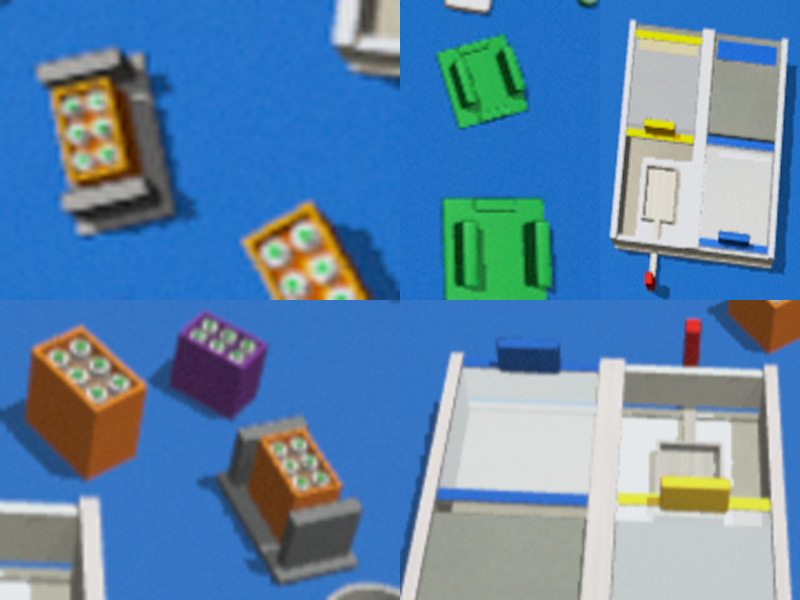

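The crop confirms it. The box in the grey stand is the smaller orange one (the loose orange is clearly larger), and the upper green stall, at (418,237) in the top view, is the smaller one. The yellow door is open, the blue door is shut, and the tray is under the outer bay.

Run:
```python
from h import *
import pickle
d=pickle.load(open('c0.pkl','rb'));T=d['top'];S=d['scene']
t=lambda x,y:((x+.5)/5-.5+190,(y+.5)/5-.5+205)
s=lambda x,y:((x+.5)*.3-.5+370,(y-300+.5)*.3-.5+200)
P=[tri(T,t(*a),S,s(*b)) for a,b in [((52,85),(340,485)),((120,75),(282,498)),((68,183),(302,432)),((133,175),(250,440))]]
print('box top',np.round(P,4),np.mean(P,0).round(4))
e=(P[0]+P[1]-P[2]-P[3])/2;print('len',np.linalg.norm(e),'yaw',np.arctan2(e[1],e[0]))
# stall walls from top crop: scale 2.5, walls top ends
g=lambda x,y:((x-400+.5)/2.5-.5+385,(y+.5)/2.5-.5+205)
for q in [(438,50),(504,36),(527,110),(461,128)]: print('stall base corner',onz(T,g(*q),.008).round(4))
# hatch corners
k=lambda x,y:((x-600+.5)/1.5038-.5+250,(y+.5)/2-.5+95)
C=np.array([onz(T,k(*q),.086)[:2] for q in [(631,21),(788,39),(613,238),(769,258)]]);print('hatch corners',C.round(4))
L=np.array([[.247,.16],[.247,-.16],[-.093,.16],[-.093,-.16]])
M=cv2.estimateAffinePartial2D(L,C)[0];print('hatch fit',M.round(4),np.arctan2(M[1,0],M[0,0]),np.hypot(M[0,0],M[1,0]))
hs=cv2.cvtColor(S['image'],cv2.COLOR_BGR2HSV);ht=cv2.cvtColor(T['image'],cv2.COLOR_BGR2HSV)
def cen(h,lo,hi,roi):
    x0,y0,x1,y1=roi;m=cv2.inRange(h[y0:y1,x0:x1],np.array(lo),np.array(hi));p=np.argwhere(m)[:,::-1]+[x0,y0]
    return p.mean(0).round(1),p.min(0),p.max(0),len(p)
for a in [('red top',ht,(0,140,60),(9,255,255),(275,222,297,245)),('red top2',ht,(170,140,60),(180,255,255),(275,222,297,245)),
 ('red sc',hs,(0,150,60),(9,255,255),(350,230,372,262)),('blue top',ht,(107,215,0),(125,255,255),(322,205,358,222)),('blue top2',ht,(107,100,0),(125,255,150),(322,205,358,222)),('blue sc',hs,(100,150,0),(125,255,150),(265,240,312,270))]:print(a[0],*cen(*a[1:]))
print('yel fin top', onz(T,(289.1,156.3),.124).round(4), 'tri',tri(T,(289.1,155),S,(362.8,321)).round(4))
```

```text
box top [[0.4784 0.3348 0.0629]
 [0.4859 0.2954 0.0595]
 [0.421  0.3232 0.0548]
 [0.4268 0.2856 0.0539]] [0.453  0.3097 0.0578]
len 0.05960675778296743 yaw 0.1821095122756414
stall base corner [ 0.4926 -0.2663  0.008 ]
stall base corner [ 0.512  -0.3477  0.008 ]
stall base corner [ 0.4204 -0.3746  0.008 ]
stall base corner [ 0.3966 -0.2939  0.008 ]
hatch corners [[ 0.8387  0.1379]
 [ 0.8167 -0.1797]
 [ 0.5011  0.1592]
 [ 0.478  -0.1444]]
hatch fit [[ 9.833e-01  7.720e-02  5.829e-01]
 [-7.720e-02  9.833e-01 -8.000e-04]] -0.07837318180769985 0.9863257722008171
red top [282.8 234.9] [280 231] [285 239] 37
red top2 [281.4 235.7] [280 231] [285 239] 7
red sc [360.9 248.6] [359 240] [363 258] 84
blue top [339.  215.6] [329 211] [348 218] 43
blue top2 [339.2 216.4] [329 214] [351 218] 60
blue sc [287.4 256.3] [270 251] [301 261] 278
yel fin top [0.6653 0.0725 0.124 ] tri [0.6765 0.0747 0.1026]
```

```bash
cat > plan.py <<'E'
import sys
from h import *
def plan(xyz,yaw):
    "units of rotation (do first), then translation in the turned tool axes; yaw = direction of tool y"
    s=ctrl.get_state();Rc=R.from_quat(s['tcp_rot'])
    y=np.array([np.cos(yaw),np.sin(yaw),0]);z=np.array([0,0,-1.])
    Rt=R.from_matrix(np.c_[np.cross(y,z),y,z])
    r=(Rc.inv()*Rt).as_rotvec(degrees=True)/5
    t=Rt.inv().apply(np.array(xyz)-s['eef_pos'])/.03
    print('t',round(s['time'],2),'pos',s['eef_pos'].round(4),'q',s['qpos'].round(2),'F',s['contact_force'].round(1),'open',round(s['opening'],3));print('rot',r.round(2),'trans',t.round(2))
HO=np.array([.583,-.001]);HY=-.072
def hatch(x,y,z):
    c,s_=np.cos(HY),np.sin(HY);return np.array([HO[0]+c*x-s_*y,HO[1]+s_*x+c*y,z])
E
python3 - <<'E'
from plan import *
import pickle
d=pickle.load(open('c0.pkl','rb'));T=d['top'];S=d['scene']
t=lambda x,y:((x+.5)/5-.5+190,(y+.5)/5-.5+205)
s=lambda x,y:((x+.5)*.3-.5+370,(y-300+.5)*.3-.5+200)
print('top',np.mean([onz(T,t(*a),.063) for a in[(52,85),(120,75),(68,183),(133,175)]],0),'scene',np.mean([onz(S,s(*a),.063) for a in[(340,485),(282,498),(302,432),(250,440)]],0))
print('grip pred top/scene px',proj(T,hatch(-.145,.08,.085)),proj(S,hatch(-.145,.08,.085)),'tri',tri(T,(282,236.5),S,(361,241)).round(4))
print('blue fin',onz(T,(339,214),.124).round(4),hatch(-.076,-.08,.124).round(4))
plan((.453,.309,.16),1.75)
E
```

```text
top [0.45220467 0.3086289  0.063     ] scene [0.4579073  0.30770932 0.063     ]
grip pred top/scene px [281.69614895 233.52618577] [361.15956643 239.33526828] tri [0.4374 0.0895 0.0725]
blue fin [ 0.4975 -0.0752  0.124 ] [ 0.5014 -0.0753  0.124 ]
t 0.1 pos [0.2202 0.6374 0.2301] q [ 1.09  0.29  1.58 -0.    1.28 -0.15] F [-0.9  0.2 -0.1] open 0.998
rot [-0.02 -0.01 -5.87] trans [ -5.68 -12.16   2.34]
```

>>> {"name": "send_rows", "arguments": {
  "translation": [
    [0,0,0],
    [0,0,0],
    [0,0,0],
    [0,0,0],
    [0,0,0]
  ],
  "rotation": [
    [0,0,-1],
    [0,0,-1],
    [0,0,-1],
    [0,0,-1],
    [0,0,-1]
  ],
  "grip": [70,70,70,70,70],
  "squeeze": 30
}}

```text
time: 0.72
eef_pos: [0.2203, 0.6376, 0.2305]
tcp_rot: [-0.053, 0.999, -0.001, -0.0]
contact_force: [0.2, -0.3, 0.1]
opening: 0.82
```

>>> {"name": "send_rows", "arguments": {
  "translation": [
    [0,0,0],
    [-0.44,-0.94,0.18],
    [-0.44,-0.94,0.18],
    [-0.44,-0.94,0.18],
    [-0.44,-0.94,0.18]
  ],
  "rotation": [
    [0,0,-0.87],
    [0,0,0],
    [0,0,0],
    [0,0,0],
    [0,0,0]
  ],
  "grip": [70,70,70,70,70]
}}

```text
time: 1.35
eef_pos: [0.2928, 0.5353, 0.2089]
tcp_rot: [-0.09, 0.996, -0.0, -0.0]
contact_force: [-0.3, 0.7, 0.4]
opening: 0.823
```

>>> {"name": "send_rows", "arguments": {
  "translation": [
    [-0.44,-0.94,0.18],
    [-0.44,-0.94,0.18],
    [-0.44,-0.94,0.18],
    [-0.44,-0.94,0.18],
    [-0.44,-0.94,0.18]
  ],
  "rotation": [
    [0,0,0],
    [0,0,0],
    [0,0,0],
    [0,0,0],
    [0,0,0]
  ],
  "grip": [70,70,70,70,70]
}}

```text
time: 1.98
eef_pos: [0.3829, 0.4084, 0.182]
tcp_rot: [-0.09, 0.996, -0.0, -0.0]
contact_force: [0.1, 0.1, 0.0]
opening: 0.818
```

>>> {"name": "send_rows", "arguments": {
  "translation": [
    [-0.44,-0.94,0.18],
    [-0.44,-0.94,0.18],
    [-0.44,-0.94,0.18],
    [-0.4,-0.88,0.18],
    [0,0,0]
  ],
  "rotation": [
    [0,0,0],
    [0,0,0],
    [0,0,0],
    [0,0,0],
    [0,0,0]
  ],
  "grip": [65,65,65,65,65]
}}

```text
time: 2.6
eef_pos: [0.4535, 0.308, 0.1601]
tcp_rot: [-0.088, 0.996, -0.0, -0.001]
contact_force: [0.3, 0.4, 0.8]
opening: 0.76
```

Run:
```python
from plan import *
plan((.4535,.3085,.032),1.75)
T=cam('top');S=cam('scene')
import pickle;pickle.dump({'top':T,'scene':S},open('c1.pkl','wb'))
a=cv2.resize(S['image'][190:310,370:530],(800,600),interpolation=cv2.INTER_CUBIC)
cv2.imwrite('pics/s1.png',a)
```

```text
t 2.6 pos [0.4535 0.308  0.1601] q [ 0.41  0.08  1.95 -0.    1.11 -1.34] F [0.3 0.4 0.8] open 0.76
rot [-0.01 -0.02 -0.03] trans [-0.    0.02  4.27]
```

View pics/s1.png

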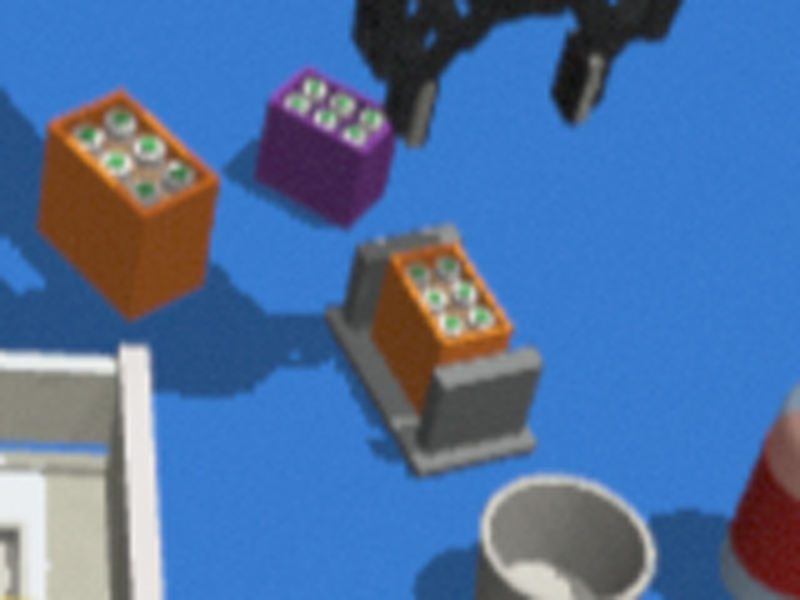

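The enlarged scene crop shows the box standing between the cheeks. Its top-face corners are near px (393,258), (455,245), (512,328), (447,345), and the gripper is above it with its path clear.

Run:
```python
from plan import *
import pickle
S=pickle.load(open('c1.pkl','rb'))['scene']
P=np.array([onz(S,((x+.5)/5-.5+370,(y+.5)/5-.5+190),.063) for x,y in[(393,258),(455,245),(512,328),(447,345)]])
e=P[2]+P[3]-P[0]-P[1];f=P[1]+P[2]-P[0]-P[3];print(P.mean(0),np.arctan2(e[1],e[0]),np.arctan2(-f[0],f[1]),np.linalg.norm(e)/2,np.linalg.norm(f)/2)
```

```text
[0.45687075 0.31299354 0.063     ] 0.2638516229164906 0.2695533657735915 0.05469848455499601 0.031677844833276576
```

>>> {"name": "send_rows", "arguments": {
  "translation": [
    [0,0,0.9],
    [0,0,0.9],
    [0,0,0.8],
    [0,0,0],
    [0,0,0]
  ],
  "rotation": [
    [0,0,0],
    [0,0,0],
    [0,0,0],
    [0,0,0],
    [0,0,0]
  ],
  "grip": [65,65,65,65,65]
}}

```text
time: 3.32
eef_pos: [0.4536, 0.3103, 0.0842]
tcp_rot: [-0.09, 0.996, 0.0, 0.001]
contact_force: [0.5, -0.2, 0.5]
opening: 0.759
```

>>> {"name": "send_rows", "arguments": {
  "translation": [
    [0,0,0.4],
    [0,0,0.5],
    [0,0,0.5],
    [0,0,0.34],
    [0,0,0]
  ],
  "rotation": [
    [0,0,-0.7],
    [0,0,0],
    [0,0,0],
    [0,0,0],
    [0,0,0]
  ],
  "grip": [65,65,65,65,65]
}}

```text
time: 3.95
eef_pos: [0.4524, 0.309, 0.0296]
tcp_rot: [-0.12, 0.993, -0.0, -0.001]
contact_force: [0.3, -0.0, 0.1]
opening: 0.76
```

>>> {"name": "send_rows", "arguments": {
  "translation": [
    [0,0,0],
    [0,0,0],
    [0,0,0],
    [0,0,0],
    [0,0,0]
  ],
  "rotation": [
    [0,0,0],
    [0,0,0],
    [0,0,0],
    [0,0,0],
    [0,0,0]
  ],
  "grip": [45,30,30,30,30],
  "squeeze": 30
}}

```text
time: 4.58
eef_pos: [0.4539, 0.3098, 0.0317]
tcp_rot: [-0.12, 0.993, 0.0, 0.001]
contact_force: [-0.0, 0.0, 2.8]
opening: 0.394
```

>>> {"name": "send_rows", "arguments": {
  "translation": [
    [0,0,0],
    [0,0,-0.3],
    [0,0,-0.5],
    [0,0,0],
    [0,0,0]
  ],
  "rotation": [
    [0,0,0],
    [0,0,0],
    [0,0,0],
    [0,0,0],
    [0,0,0]
  ],
  "grip": [20,20,20,20,20]
}}

```text
time: 5.2
eef_pos: [0.453, 0.3093, 0.0549]
tcp_rot: [-0.12, 0.993, -0.0, -0.0]
contact_force: [-0.6, 0.7, -1.4]
opening: 0.395
```

>>> {"name": "send_rows", "arguments": {
  "translation": [
    [0,0,-0.9],
    [0,0,-0.9],
    [0,0,-0.9],
    [0,0,-0.9],
    [0,0,0]
  ],
  "rotation": [
    [0,0,0],
    [0,0,0],
    [0,0,0],
    [0,0,0],
    [0,0,0]
  ],
  "grip": [20,20,20,20,20]
}}

```text
time: 5.82
eef_pos: [0.4546, 0.31, 0.1649]
tcp_rot: [-0.12, 0.993, 0.001, 0.002]
contact_force: [0.1, 0.2, -0.9]
opening: 0.394
```

Run:
```python
from plan import *
import pickle
plan(hatch(0,.077,.17),np.pi/2+HY)
d=pickle.load(open('c0.pkl','rb'))
V=[]
for n,(x0,y0,w,h,k) in {'top':(252,95,130,150,4),'scene':(222,240,200,190,2)}.items():
    c=d[n];im=cv2.resize(c['image'][y0:y0+h,x0:x0+w],None,fx=k,fy=k,interpolation=cv2.INTER_CUBIC)
    pts=[(-.093,.16,.086),(-.093,-.16,.086),(.247,.16,.086),(.247,-.16,.086),(-.04,.105,.024),(.04,.105,.024),(-.04,.047,.024),(.04,.047,.024),(-.145,.08,.085),(-.07,-.05,.124),(-.07,-.11,.124)]
    for p in pts:
        u=(proj(c,hatch(*p))-[x0,y0]+.5)*k-.5
        cv2.drawMarker(im,tuple(int(round(v)) for v in u),(255,0,255),cv2.MARKER_CROSS,7,1)
    V.append(im)
h=max(v.shape[0] for v in V)
V=[cv2.copyMakeBorder(v,0,h-v.shape[0],0,0,cv2.BORDER_CONSTANT) for v in V]
o=np.hstack(V);o=cv2.resize(o,None,fx=min(1,800/o.shape[1]),fy=min(1,800/o.shape[1]));cv2.imwrite('pics/ov.png',o);print(o.shape)
```

```text
t 5.83 pos [0.4546 0.31   0.1649] q [ 0.41  0.08  1.95  0.    1.12 -1.4 ] F [ 0.1  0.2 -0.9] open 0.394
rot [0.02 0.05 3.58] trans [-5.02 -7.47 -0.17]
(522, 800, 3)
```

View pics/ov.png

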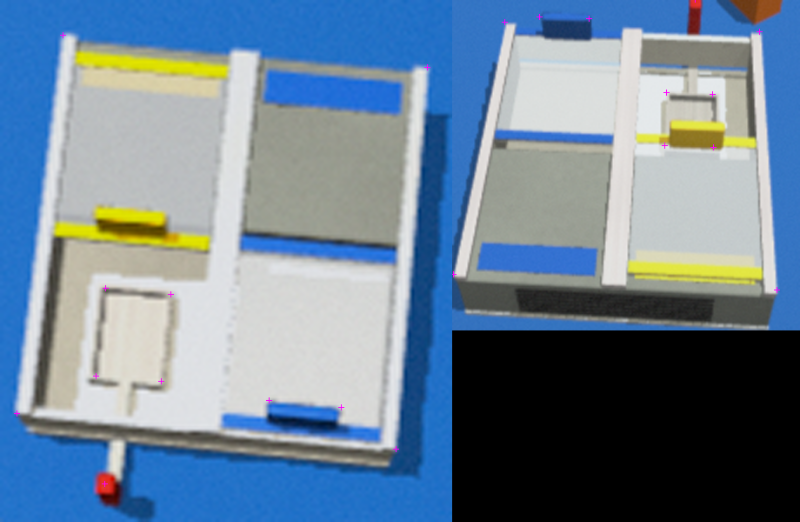

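The overlay shows the hatch corners, tray rim and blue fin matching my hatch pose to about 1 px (3 mm) in both views: top corners near (65,36), (427,68), (18,412), (395,450). The tray lies about 3 mm further in -y than marked.

>>> {"name": "send_rows", "arguments": {
  "translation": [
    [0,0,0],
    [0,0,0],
    [0,0,0],
    [0,0,0],
    [0,0,0]
  ],
  "rotation": [
    [0,0,0.9],
    [0,0,0.9],
    [0,0,0.9],
    [0,0,0.88],
    [0,0,0]
  ],
  "grip": [20,20,20,20,20]
}}

```text
time: 6.45
eef_pos: [0.4522, 0.3089, 0.1608]
tcp_rot: [0.036, 0.999, -0.001, -0.002]
contact_force: [-0.3, -0.8, -1.6]
opening: 0.395
```

>>> {"name": "send_rows", "arguments": {
  "translation": [
    [-0.4,-0.6,0],
    [-0.6,-0.9,0],
    [-0.6,-0.9,0],
    [-0.6,-0.9,0],
    [-0.6,-0.9,0]
  ],
  "rotation": [
    [0,0,0],
    [0,0,0],
    [0,0,0],
    [0,0,0],
    [0,0,0]
  ],
  "grip": [20,20,20,20,20]
}}

```text
time: 7.08
eef_pos: [0.5278, 0.1767, 0.1616]
tcp_rot: [0.035, 0.999, -0.0, -0.001]
contact_force: [1.0, 0.0, -0.6]
opening: 0.395
```

>>> {"name": "send_rows", "arguments": {
  "translation": [
    [-0.6,-0.9,0],
    [-0.6,-0.9,0],
    [-0.6,-0.9,0],
    [-0.32,-0.67,0],
    [0,0,0]
  ],
  "rotation": [
    [0,0,0],
    [0,0,0],
    [0,0,0],
    [0,0,0],
    [0,0,0]
  ],
  "grip": [20,20,20,20,20]
}}

```text
time: 7.7
eef_pos: [0.5841, 0.0711, 0.1622]
tcp_rot: [0.037, 0.999, 0.0, -0.001]
contact_force: [0.2, 0.4, -1.9]
opening: 0.394
```

Run:
```python
from plan import *
plan(hatch(-.003,.074,.08),np.pi/2+HY)
```

```text
t 7.7 pos [0.5841 0.0711 0.1622] q [-0.05  0.16  1.85  0.    1.13 -1.55] F [ 0.2  0.4 -1.9] open 0.394
rot [ 0.   -0.02 -0.02] trans [-0.03  0.07  2.74]
```

>>> {"name": "send_rows", "arguments": {
  "translation": [
    [0,0.05,0.8],
    [0,0,0.9],
    [0,0,0.9],
    [0,0,0.9],
    [0,0,0]
  ],
  "rotation": [
    [0,0,0],
    [0,0,0],
    [0,0,0],
    [0,0,0],
    [0,0,0]
  ],
  "grip": [20,20,20,20,20]
}}

```text
time: 8.32
eef_pos: [0.5813, 0.0749, 0.055]
tcp_rot: [0.035, 0.999, 0.0, -0.004]
contact_force: [0.5, -0.3, -2.4]
opening: 0.397
```

Run:
```python
from plan import *
plan(hatch(-.003,.074,.036),np.pi/2+HY)
T=cam('top');S=cam('scene')
a=cv2.resize(T['image'][130:250,255:335],(400,600),interpolation=cv2.INTER_CUBIC)
b=cv2.resize(S['image'][230:350,320:400],(400,600),interpolation=cv2.INTER_CUBIC)
cv2.imwrite('pics/p1.png',np.hstack([a,b]))
```

```text
t 8.32 pos [0.5813 0.0749 0.055 ] q [-0.05  0.3   1.91  0.    0.94 -1.55] F [ 0.5 -0.3 -2.4] open 0.397
rot [ 0.   -0.08  0.02] trans [-0.14 -0.05  0.63]
```

View pics/p1.png

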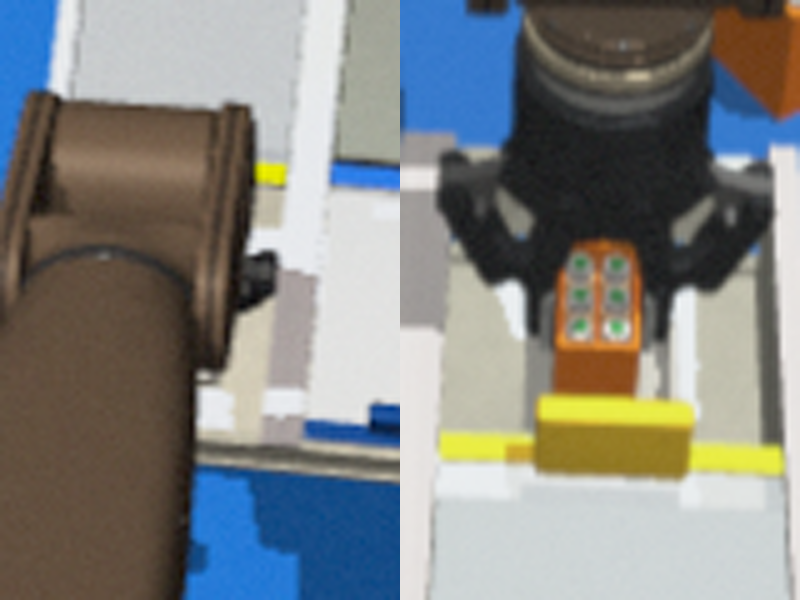

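The right half (scene) shows the box held upright between the fingers at about (598,300), over the tray, with the yellow fin at (615,435) clear of it. The top view is hidden by the arm.

>>> {"name": "send_rows", "arguments": {
  "translation": [
    [-0.08,-0.03,0.2],
    [0,0,0.2],
    [0,0,0.2],
    [0,0,0.04],
    [0,0,0]
  ],
  "rotation": [
    [0,0,0],
    [0,0,0],
    [0,0,0],
    [0,0,0],
    [0,0,0]
  ],
  "grip": [20,20,20,20,20]
}}

```text
time: 9.05
eef_pos: [0.5865, 0.0727, 0.0385]
tcp_rot: [0.036, 0.999, 0.0, -0.0]
contact_force: [0.6, 0.4, -1.9]
opening: 0.393
```

Run:
```python
from plan import *
plan(hatch(-.003,.074,.036),np.pi/2+HY)
```

```text
t 9.05 pos [0.5865 0.0727 0.0385] q [-0.05  0.34  1.9   0.    0.9  -1.55] F [ 0.6  0.4 -1.9] open 0.393
rot [ 0. -0.  0.] trans [0.04 0.01 0.08]
```

>>> {"name": "send_rows", "arguments": {
  "translation": [
    [0,0,0.1],
    [0,0,0.05],
    [0,0,0],
    [0,0,0]
  ],
  "rotation": [
    [0,0,0],
    [0,0,0],
    [0,0,0],
    [0,0,0]
  ],
  "grip": [20,20,20,20]
}}

```text
time: 9.55
eef_pos: [0.5871, 0.0727, 0.0357]
tcp_rot: [0.036, 0.999, -0.0, 0.0]
contact_force: [-3.0, -0.1, 4.6]
opening: 0.389
```

>>> {"name": "send_rows", "arguments": {
  "translation": [
    [0,0,0],
    [0,0,0],
    [0,0,0],
    [0,0,0]
  ],
  "rotation": [
    [0,0,0],
    [0,0,0],
    [0,0,0],
    [0,0,0]
  ],
  "grip": [40,50,55,60]
}}

```text
time: 10.05
eef_pos: [0.5866, 0.0727, 0.0341]
tcp_rot: [0.036, 0.999, 0.0, -0.0]
contact_force: [0.4, -0.0, 0.6]
opening: 0.703
```

>>> {"name": "send_rows", "arguments": {
  "translation": [
    [0,0,-0.5],
    [0,0,-0.9],
    [0,0,-0.9],
    [0,0,-0.9],
    [0,0,-0.9]
  ],
  "rotation": [
    [0,0,0],
    [0,0,0],
    [0,0,0],
    [0,0,0],
    [0,0,0]
  ],
  "grip": [60,60,60,60,60]
}}

```text
time: 10.68
eef_pos: [0.5868, 0.0727, 0.1594]
tcp_rot: [0.036, 0.999, -0.0, 0.001]
contact_force: [-0.0, -1.1, -0.8]
opening: 0.704
```

>>> {"name": "send_rows", "arguments": {
  "translation": [
    [0,0,-0.5],
    [0,0,0],
    [0,0,0],
    [0,0,0],
    [0,0,0]
  ],
  "rotation": [
    [0,0,1],
    [0,0,1],
    [0,0,1],
    [0,0,1],
    [0,0,1]
  ],
  "grip": [40,40,40,40,40]
}}

```text
time: 11.3
eef_pos: [0.5868, 0.0728, 0.1735]
tcp_rot: [0.253, 0.968, 0.0, 0.001]
contact_force: [-0.5, 0.7, -0.6]
opening: 0.468
```

Run:
```python
from plan import *
import pickle
plan(hatch(.08,.08,.16),HY)
S=cam('scene');pickle.dump(S,open('s2.pkl','wb'))
cv2.imwrite('pics/p2.png',cv2.resize(S['image'][230:350,300:420],(600,600),interpolation=cv2.INTER_CUBIC))
```

```text
t 11.3 pos [0.5868 0.0728 0.1735] q [-0.05  0.16  1.84  0.    1.14 -1.11] F [-0.5  0.7 -0.6] open 0.468
rot [1.000e-02 1.000e-02 1.297e+01] trans [0.21 2.72 0.45]
```

View pics/p2.png

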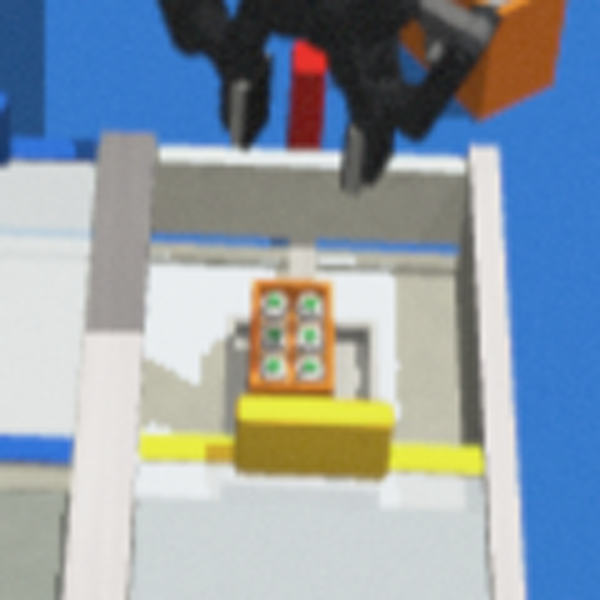

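The crop shows the box standing upright at about (291,337). The tray rim runs from about (228,325) to (370,325) and the yellow fin is at (315,435). The box looks left of tray centre, so I'll compute the offset.

Run:
```python
from plan import *
import pickle
S=pickle.load(open('s2.pkl','rb'))
px=lambda x,y:((x+.5)/5-.5+300,(y+.5)/5-.5+230)
def inh(p):
    c,s=np.cos(HY),np.sin(HY);d=p[:2]-HO;return np.array([c*d[0]+s*d[1],-s*d[0]+c*d[1]]).round(4)
B=[inh(onz(S,px(*q),.067)) for q in[(250,282),(332,282),(333,393),(248,391)]];print('box',B,np.mean(B,0))
for q in[(228,322),(370,327)]:print('rim outer far corners',inh(onz(S,px(*q),.024)))
print('stand-off: inner rim L/R',inh(onz(S,px(238,370),.024)),inh(onz(S,px(360,370),.024)))
T=cam('top');S=cam('scene');h=cv2.cvtColor(T['image'],cv2.COLOR_BGR2HSV)
m=cv2.inRange(h,np.array((4,110,60)),np.array((20,255,255)))[140:220,262:320]
print('orange px in top bay',m.sum()//255)
cv2.imwrite('pics/p3.png',cv2.resize(T['image'][130:250,255:335],(400,600),interpolation=cv2.INTER_CUBIC))
```

```text
box [array([-0.0245,  0.0565]), array([-0.0261,  0.0911]), array([0.0314, 0.0912]), array([0.0321, 0.0566])] [0.003225 0.07385 ]
rim outer far corners [-0.0361  0.048 ]
rim outer far corners [-0.0363  0.11  ]
stand-off: inner rim L/R [-0.0104  0.0529] [-0.0129  0.1053]
orange px in top bay 25
```

>>> {"name": "send_rows", "arguments": {
  "translation": [
    [0,0,0],
    [0,0,0],
    [0,0,0],
    [0,0,0],
    [0,0,0]
  ],
  "rotation": [
    [0,0,1],
    [0,0,1],
    [0,0,1],
    [0,0,1],
    [0,0,1]
  ],
  "grip": [40,40,40,40,40]
}}

```text
time: 12.08
eef_pos: [0.5867, 0.0727, 0.1728]
tcp_rot: [0.455, 0.89, 0.0, 0.0]
contact_force: [-0.1, -0.4, -0.6]
opening: 0.469
```

>>> {"name": "send_rows", "arguments": {
  "translation": [
    [0,0,0],
    [0,0,0],
    [0,0,0],
    [0,0,0],
    [0,0,0]
  ],
  "rotation": [
    [0,0,1],
    [0,0,1],
    [0,0,1],
    [0,0,1],
    [0,0,1]
  ],
  "grip": [40,40,40,40,40]
}}

```text
time: 12.7
eef_pos: [0.5867, 0.0728, 0.1728]
tcp_rot: [0.637, 0.771, 0.0, 0.0]
contact_force: [-0.4, -0.2, 0.4]
opening: 0.468
```

>>> {"name": "send_rows", "arguments": {
  "translation": [
    [0,0,0],
    [0,0,0],
    [0,0,0],
    [0.1,0.9,0],
    [0.1,0.9,0]
  ],
  "rotation": [
    [0,0,1],
    [0,0,1],
    [0,0,0.97],
    [0,0,0],
    [0,0,0]
  ],
  "grip": [40,40,40,40,40]
}}

```text
time: 13.32
eef_pos: [0.6416, 0.0751, 0.173]
tcp_rot: [0.731, 0.683, 0.0, 0.0]
contact_force: [0.4, 0.1, -0.2]
opening: 0.47
```

>>> {"name": "send_rows", "arguments": {
  "translation": [
    [0,0.92,0],
    [0,0,0.5],
    [0,0,0],
    [0,0,0]
  ],
  "rotation": [
    [0,0,0],
    [0,0,0],
    [0,0,0],
    [0,0,0]
  ],
  "grip": [40,40,40,40]
}}

```text
time: 13.82
eef_pos: [0.6673, 0.0733, 0.1567]
tcp_rot: [0.731, 0.682, -0.001, -0.001]
contact_force: [-0.7, 0.4, 0.1]
opening: 0.469
```

Run:
```python
from plan import *
import pickle
plan(hatch(.08,.08,.094),HY)
S=cam('scene')
cv2.imwrite('pics/p4.png',cv2.resize(S['image'][240:360,300:460],(800,600),interpolation=cv2.INTER_CUBIC))
```

```text
t 13.82 pos [0.6673 0.0733 0.1567] q [-0.04  0.34  1.65  0.    1.15  0.03] F [-0.7  0.4  0.1] open 0.469
rot [-0.02  0.    0.04] trans [-0.    0.04  2.09]
```

View pics/p4.png

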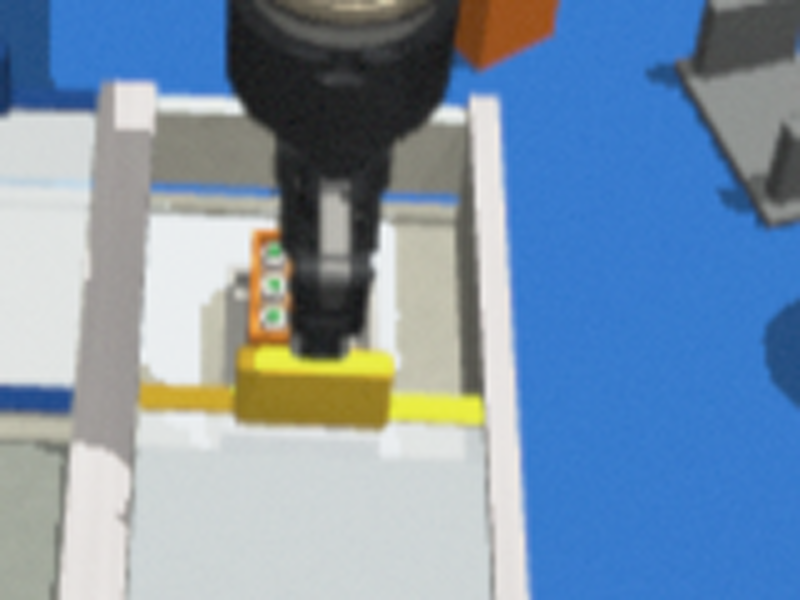

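The gripper is aligned above the yellow fin, fingertip near (320,350), fin top near (316,362). Descending to grip it.

>>> {"name": "send_rows", "arguments": {
  "translation": [
    [0,0,0.6],
    [0,0,0.6],
    [0,0,0.5],
    [0,0,0.35],
    [0,0,0]
  ],
  "rotation": [
    [0,0,0],
    [0,0,0],
    [0,0,0],
    [0,0,0],
    [0,0,0]
  ],
  "grip": [40,40,40,40,40],
  "squeeze": 25
}}

```text
time: 14.5
eef_pos: [0.6676, 0.0731, 0.094]
tcp_rot: [0.731, 0.682, -0.001, -0.001]
contact_force: [0.2, 0.2, 1.0]
opening: 0.472
```

>>> {"name": "send_rows", "arguments": {
  "translation": [
    [0,0,0],
    [0,0,0],
    [0,0,0],
    [0,0,0],
    [0,0,0]
  ],
  "rotation": [
    [0,0,0],
    [0,0,0],
    [0,0,0],
    [0,0,0],
    [0,0,0]
  ],
  "grip": [20,5,5,5,5]
}}

```text
time: 15.12
eef_pos: [0.669, 0.0731, 0.0967]
tcp_rot: [0.731, 0.682, 0.001, 0.0]
contact_force: [-1.5, 0.3, 4.1]
opening: 0.134
```

Run:
```python
from plan import *
plan(hatch(-.076,.08,.094),HY)
```

```text
t 15.12 pos [0.669  0.0731 0.0967] q [-0.04  0.41  1.68  0.    1.05  0.03] F [-1.5  0.3  4.1] open 0.134
rot [ 0.02 -0.    0.03] trans [-0.   -5.21  0.09]
```

>>> {"name": "send_rows", "arguments": {
  "translation": [
    [0,-0.3,0],
    [0,-0.7,0],
    [0,-0.7,0],
    [0,-0.7,0],
    [0,-0.7,0]
  ],
  "rotation": [
    [0,0,0],
    [0,0,0],
    [0,0,0],
    [0,0,0],
    [0,0,0]
  ],
  "grip": [5,5,5,5,5]
}}

```text
time: 15.75
eef_pos: [0.5757, 0.0802, 0.0967]
tcp_rot: [0.731, 0.682, 0.002, 0.001]
contact_force: [1.9, 2.5, 4.4]
opening: 0.137
```

>>> {"name": "send_rows", "arguments": {
  "translation": [
    [0,-0.7,0],
    [0,-0.7,0],
    [0,-0.3,0],
    [0,-0.2,0],
    [0,0,0]
  ],
  "rotation": [
    [0,0,0],
    [0,0,0],
    [0,0,0],
    [0,0,0],
    [0,0,0]
  ],
  "grip": [5,5,5,5,5]
}}

```text
time: 16.38
eef_pos: [0.5186, 0.0845, 0.0967]
tcp_rot: [0.731, 0.682, 0.001, -0.001]
contact_force: [-1.5, 5.3, 7.3]
opening: 0.134
```

>>> {"name": "send_rows", "arguments": {
  "translation": [
    [0,-0.15,0],
    [0,0,0]
  ],
  "rotation": [
    [0,0,0],
    [0,0,0]
  ],
  "grip": [5,5]
}}

```text
time: 16.62
eef_pos: [0.5157, 0.0847, 0.0966]
tcp_rot: [0.731, 0.682, 0.002, 0.001]
contact_force: [4.2, 5.1, 4.4]
opening: 0.136
```

>>> {"name": "send_rows", "arguments": {
  "translation": [
    [0,-0.15,0],
    [0,0,0]
  ],
  "rotation": [
    [0,0,0],
    [0,0,0]
  ],
  "grip": [5,5]
}}

```text
time: 16.88
eef_pos: [0.5157, 0.0847, 0.0967]
tcp_rot: [0.731, 0.682, 0.007, 0.005]
contact_force: [19.6, 5.9, -8.3]
opening: 0.136
```

Run:
```python
from plan import *
plan(hatch(-.076,.08,.094),HY)
```

```text
t 16.88 pos [0.5157 0.0847 0.0967] q [-0.03  0.1   2.06  0.    0.96  0.04] F [19.6  5.9 -8.3] open 0.136
rot [ 0.2  -0.04  0.02] trans [-0.02 -0.09  0.09]
```

```bash
sed -i 's/HO=.*/HO=np.array([.5855,-.001]);HY=-.0755/' plan.py
python3 - <<'E'
from plan import *
plan(hatch(-.145,.079,.055),HY)
E
```

```text
t 16.88 pos [0.5157 0.0847 0.0967] q [-0.03  0.1   2.06  0.    0.96  0.04] F [19.6  5.9 -8.3] open 0.136
rot [ 0.2  -0.04  0.06] trans [-0.04 -2.3   1.39]
```

>>> {"name": "send_rows", "arguments": {
  "translation": [
    [0,0.14,0],
    [0,0,0],
    [0,0,0],
    [0,0,-0.5],
    [0,0,-0.9]
  ],
  "rotation": [
    [0,0,0],
    [0,0,0],
    [0,0,0],
    [0,0,0],
    [0,0,0]
  ],
  "grip": [5,30,45,45,45]
}}

```text
time: 17.5
eef_pos: [0.5128, 0.0836, 0.1375]
tcp_rot: [0.731, 0.682, -0.001, -0.001]
contact_force: [0.6, -0.3, 0.4]
opening: 0.528
```

>>> {"name": "send_rows", "arguments": {
  "translation": [
    [0,0,-0.3],
    [0,-0.8,0],
    [0,-0.8,0],
    [0,-0.6,0],
    [0,0,0]
  ],
  "rotation": [
    [0,0,0],
    [0,0,0],
    [0,0,0],
    [0,0,0],
    [0,0,0]
  ],
  "grip": [45,45,45,45,45]
}}

```text
time: 18.12
eef_pos: [0.4471, 0.0884, 0.1464]
tcp_rot: [0.731, 0.682, -0.0, -0.0]
contact_force: [0.4, 0.1, -0.1]
opening: 0.525
```

Run:
```python
from plan import *
plan(hatch(-.145,.079,.055),HY)
S=cam('scene')
cv2.imwrite('pics/p5.png',cv2.resize(S['image'][210:330,300:460],(800,600),interpolation=cv2.INTER_CUBIC))
```

```text
t 18.12 pos [0.4471 0.0884 0.1464] q [-0.03 -0.12  2.17 -0.    1.09  0.04] F [ 0.4  0.1 -0.1] open 0.525
rot [-0.01  0.    0.08] trans [ 0.01 -0.01  3.05]
```

View pics/p5.png

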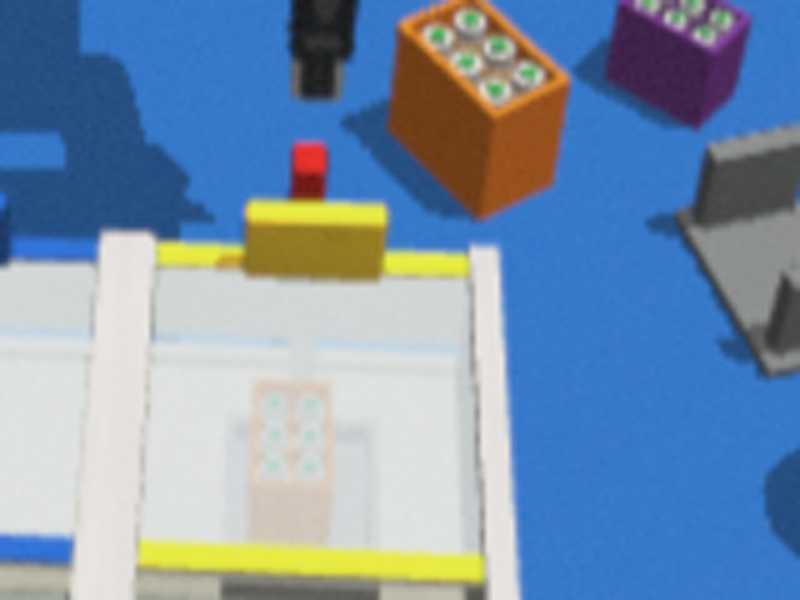

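The yellow door now sits at its front stop, with the fin at (315,240). The box is upright in the tray under the clear plate at (290,430). The red grip (310,160) is right below the fingers (317,90).

>>> {"name": "send_rows", "arguments": {
  "translation": [
    [0,0,0.8],
    [0,0,0.8],
    [0,0,0.8],
    [0,0,0.6],
    [0,0,0]
  ],
  "rotation": [
    [0,0,0],
    [0,0,0],
    [0,0,0],
    [0,0,0],
    [0,0,0]
  ],
  "grip": [45,45,45,45,45]
}}

```text
time: 18.8
eef_pos: [0.4476, 0.0882, 0.0553]
tcp_rot: [0.731, 0.682, -0.001, -0.001]
contact_force: [-0.1, -0.3, -0.4]
opening: 0.525
```

>>> {"name": "send_rows", "arguments": {
  "translation": [
    [0,0,0],
    [0,0,0],
    [0,0,0],
    [0,0,0],
    [0,0,0]
  ],
  "rotation": [
    [0,0,0],
    [0,0,0],
    [0,0,0],
    [0,0,0],
    [0,0,0]
  ],
  "grip": [30,10,10,10,10],
  "squeeze": 30
}}

```text
time: 19.42
eef_pos: [0.4467, 0.0885, 0.0576]
tcp_rot: [0.731, 0.682, -0.002, -0.002]
contact_force: [-7.0, 0.1, 6.7]
opening: 0.205
```

Run:
```python
from plan import *
plan(hatch(-.145,-.08,.055),HY)
```

```text
t 19.43 pos [0.4467 0.0885 0.0576] q [-0.03  0.03  2.22 -0.    0.9   0.04] F [-7.   0.1  6.7] open 0.205
rot [-0.05  0.    0.07] trans [-5.29  0.01  0.09]
```

>>> {"name": "send_rows", "arguments": {
  "translation": [
    [-0.2,0,0],
    [-0.4,0,0],
    [-0.4,0,0],
    [-0.4,0,0],
    [-0.4,0,0]
  ],
  "rotation": [
    [0,0,0],
    [0,0,0],
    [0,0,0],
    [0,0,0],
    [0,0,0]
  ],
  "grip": [10,10,10,10,10]
}}

```text
time: 20.05
eef_pos: [0.4426, 0.0348, 0.0576]
tcp_rot: [0.731, 0.682, -0.002, -0.002]
contact_force: [-7.3, 2.0, 7.7]
opening: 0.204
```

>>> {"name": "send_rows", "arguments": {
  "translation": [
    [-0.4,0,0],
    [-0.4,0,0],
    [-0.4,0,0],
    [-0.4,0,0],
    [-0.4,0,0]
  ],
  "rotation": [
    [0,0,0],
    [0,0,0],
    [0,0,0],
    [0,0,0],
    [0,0,0]
  ],
  "grip": [10,10,10,10,10]
}}

```text
time: 20.68
eef_pos: [0.438, -0.025, 0.0576]
tcp_rot: [0.731, 0.682, -0.002, -0.003]
contact_force: [-10.0, 3.2, 9.7]
opening: 0.206
```

>>> {"name": "send_rows", "arguments": {
  "translation": [
    [-0.4,0,0],
    [-0.4,0,0],
    [-0.3,0,0],
    [-0.2,0,0],
    [0,0,0]
  ],
  "rotation": [
    [0,0,0],
    [0,0,0],
    [0,0,0],
    [0,0,0],
    [0,0,0]
  ],
  "grip": [10,10,10,10,10]
}}

```text
time: 21.3
eef_pos: [0.435, -0.0643, 0.0576]
tcp_rot: [0.731, 0.682, -0.003, -0.003]
contact_force: [-12.3, -0.2, 11.0]
opening: 0.202
```

Run:
```python
from plan import *
plan(hatch(-.145,-.08,.055),HY)
S=cam('scene')
cv2.imwrite('pics/p6.png',cv2.resize(S['image'][210:360,220:420],(800,600),interpolation=cv2.INTER_CUBIC))
```

```text
t 21.3 pos [ 0.435  -0.0643  0.0576] q [-0.38 -0.    2.26 -0.    0.9  -0.31] F [-12.3  -0.2  11. ] open 0.202
rot [-0.09 -0.    0.08] trans [-0.18  0.01  0.09]
```

View pics/p6.png

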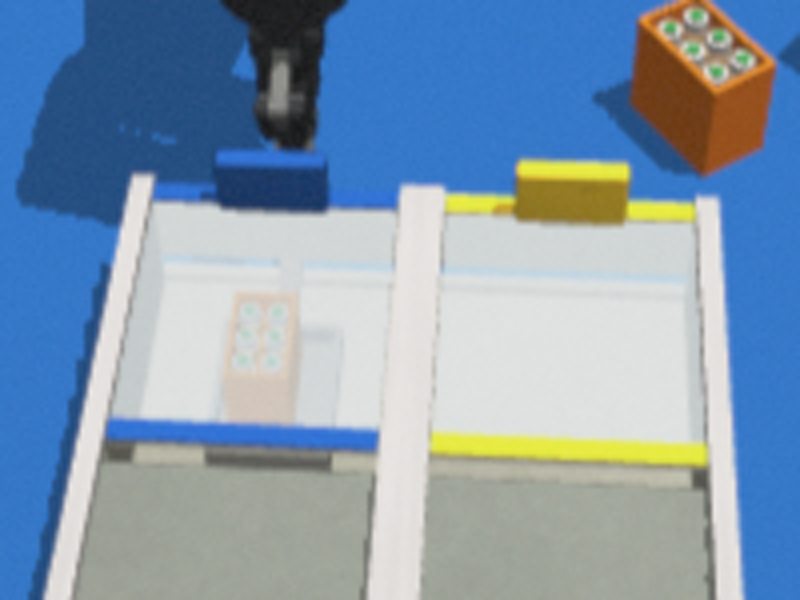

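The box has slid across and stands upright at (260,350) under the blue door. Both doors are shut, and the grip is hidden behind the blue fin. The tray is about 5–7 mm short of the end, so I'll push a bit more, release, and go to the blue fin.

>>> {"name": "send_rows", "arguments": {
  "translation": [
    [-0.15,0,0],
    [-0.05,0,0],
    [0,0,0]
  ],
  "rotation": [
    [0,0,0],
    [0,0,0],
    [0,0,0]
  ],
  "grip": [10,10,10]
}}

```text
time: 21.72
eef_pos: [0.4346, -0.0695, 0.0576]
tcp_rot: [0.731, 0.682, -0.002, -0.004]
contact_force: [-10.7, 2.5, 10.6]
opening: 0.203
```

Run:
```python
from plan import *
plan(hatch(-.075,-.08,.16),HY)
```

```text
t 21.73 pos [ 0.4346 -0.0695  0.0576] q [-0.39 -0.    2.25 -0.    0.9  -0.32] F [-10.7   2.5  10.6] open 0.203
rot [-0.09 -0.02  0.07] trans [-0.01  2.34 -3.41]
```

>>> {"name": "send_rows", "arguments": {
  "translation": [
    [0,0,0],
    [0,0,0],
    [0,0,0],
    [0,0,-0.5],
    [0,0,-0.9]
  ],
  "rotation": [
    [0,0,0],
    [0,0,0],
    [0,0,0],
    [0,0,0],
    [0,0,0]
  ],
  "grip": [25,40,40,40,40]
}}

```text
time: 22.35
eef_pos: [0.4365, -0.07, 0.099]
tcp_rot: [0.731, 0.682, -0.0, -0.001]
contact_force: [0.4, 0.3, 0.5]
opening: 0.469
```

>>> {"name": "send_rows", "arguments": {
  "translation": [
    [0,0,-1],
    [0,0,-0.95],
    [0,0.7,0],
    [0,0.8,0],
    [0,0.8,0]
  ],
  "rotation": [
    [0,0,0],
    [0,0,0],
    [0,0,0.08],
    [0,0,0],
    [0,0,0]
  ],
  "grip": [40,40,40,40,40]
}}

```text
time: 22.98
eef_pos: [0.5071, -0.0755, 0.1586]
tcp_rot: [0.734, 0.68, 0.0, 0.001]
contact_force: [0.2, -0.6, 0.3]
opening: 0.466
```

>>> {"name": "send_rows", "arguments": {
  "translation": [
    [0,0,0],
    [0,0,0]
  ],
  "rotation": [
    [0,0,0],
    [0,0,0]
  ],
  "grip": [40,40]
}}

```text
time: 23.22
eef_pos: [0.5054, -0.0752, 0.1574]
tcp_rot: [0.733, 0.68, -0.0, -0.0]
contact_force: [-0.1, 0.5, 0.3]
opening: 0.469
```

Run:
```python
from plan import *
plan(hatch(-.076,-.08,.094),HY)
```

```text
t 23.23 pos [ 0.5054 -0.0752  0.1574] q [-0.35 -0.    2.04 -0.    1.1  -0.27] F [-0.1  0.5  0.3] open 0.469
rot [-0.01 -0.   -0.01] trans [ 0.   -0.06  2.11]
```

>>> {"name": "send_rows", "arguments": {
  "translation": [
    [0,-0.05,0.6],
    [0,0,0.6],
    [0,0,0.5],
    [0,0,0.35],
    [0,0,0]
  ],
  "rotation": [
    [0,0,0],
    [0,0,0],
    [0,0,0],
    [0,0,0],
    [0,0,0]
  ],
  "grip": [40,40,40,40,40],
  "squeeze": 25
}}

```text
time: 23.85
eef_pos: [0.5037, -0.075, 0.0944]
tcp_rot: [0.734, 0.68, -0.001, -0.001]
contact_force: [-0.2, -0.7, -0.3]
opening: 0.467
```

>>> {"name": "send_rows", "arguments": {
  "translation": [
    [0,0,0],
    [0,0,0],
    [0,0,0],
    [0,0,0],
    [0,0,0]
  ],
  "rotation": [
    [0,0,0],
    [0,0,0],
    [0,0,0],
    [0,0,0],
    [0,0,0]
  ],
  "grip": [20,5,5,5,5]
}}

```text
time: 24.48
eef_pos: [0.5049, -0.0754, 0.0965]
tcp_rot: [0.734, 0.68, 0.0, 0.001]
contact_force: [-0.6, 0.2, 4.3]
opening: 0.132
```

Run:
```python
from plan import *
plan(hatch(.084,-.08,.094),HY)
T=cam('top');S=cam('scene')
# outer door check: yellow fin top centre
h=cv2.cvtColor(S['image'],cv2.COLOR_BGR2HSV);m=cv2.inRange(h,np.array((24,150,160)),np.array((34,255,255)))[240:275,345:385]
p=np.argwhere(m)[:,::-1]+[345,240];print(p.mean(0),p.min(0),p.max(0),'pred shut fin top edge',proj(S,hatch(-.07,.08,.124)),'if 15mm open',proj(S,hatch(-.055,.08,.124)))
```

```text
t 24.48 pos [ 0.5049 -0.0754  0.0965] q [-0.35  0.08  2.08 -0.    0.98 -0.27] F [-0.6  0.2  4.3] open 0.132
rot [ 0.01  0.   -0.01] trans [0.01 5.29 0.08]
[365.86842105 255.21052632] [345 251] [384 264] pred shut fin top edge [362.20195688 253.27016197] if 15mm open [362.18222608 258.63595373]
```

Outer door checks shut: the fin's top edge is where the shut prediction puts it. Opening the blue door.

>>> {"name": "send_rows", "arguments": {
  "translation": [
    [0,0.3,0],
    [0,0.7,0],
    [0,0.7,0],
    [0,0.7,0],
    [0,0.7,0]
  ],
  "rotation": [
    [0,0,0],
    [0,0,0],
    [0,0,0],
    [0,0,0],
    [0,0,0]
  ],
  "grip": [5,5,5,5,5]
}}

```text
time: 25.2
eef_pos: [0.5981, -0.0825, 0.0965]
tcp_rot: [0.733, 0.68, -0.0, 0.0]
contact_force: [-1.7, 0.4, 7.4]
opening: 0.138
```

>>> {"name": "send_rows", "arguments": {
  "translation": [
    [0,0.7,0],
    [0,0.7,0],
    [0,0.4,0],
    [0,0.25,0],
    [0,0,0]
  ],
  "rotation": [
    [0,0,0],
    [0,0,0],
    [0,0,0],
    [0,0,0],
    [0,0,0]
  ],
  "grip": [5,5,5,5,5]
}}

```text
time: 25.82
eef_pos: [0.6598, -0.0872, 0.0965]
tcp_rot: [0.734, 0.68, 0.001, 0.001]
contact_force: [1.0, -0.5, 5.4]
opening: 0.132
```

>>> {"name": "send_rows", "arguments": {
  "translation": [
    [0,0,0],
    [0,0,0],
    [0,0,0],
    [0,0,-0.5],
    [0,0,-0.9]
  ],
  "rotation": [
    [0,0,0],
    [0,0,0],
    [0,0,0],
    [0,0,0],
    [0,0,0]
  ],
  "grip": [20,35,40,40,40]
}}

```text
time: 26.45
eef_pos: [0.6577, -0.0868, 0.1375]
tcp_rot: [0.734, 0.68, -0.001, -0.001]
contact_force: [-0.6, -0.3, 0.6]
opening: 0.468
```

>>> {"name": "send_rows", "arguments": {
  "translation": [
    [0,0,-0.9],
    [0,0,-0.9],
    [0,0,0]
  ],
  "rotation": [
    [0,0,0],
    [0,0,0],
    [0,0,0]
  ],
  "grip": [60,80,80]
}}

```text
time: 26.82
eef_pos: [0.6605, -0.0875, 0.1962]
tcp_rot: [0.734, 0.68, 0.002, 0.003]
contact_force: [-0.2, -1.1, -0.6]
opening: 0.937
```

Run:
```python
from plan import *
import pickle
plan(hatch(0,-.08,.16),HY)
T=cam('top');S=cam('scene');pickle.dump({'top':T,'scene':S},open('c3.pkl','wb'))
a=cv2.resize(T['image'][140:260,310:390],(400,600),interpolation=cv2.INTER_CUBIC)
b=cv2.resize(S['image'][230:350,240:320],(400,600),interpolation=cv2.INTER_CUBIC)
cv2.imwrite('pics/p7.png',np.hstack([a,b]))
```

```text
t 26.82 pos [ 0.6605 -0.0875  0.1962] q [-0.28  0.29  1.64 -0.    1.21 -0.21] F [-0.2 -1.1 -0.6] open 0.937
rot [ 0.09  0.02 -0.01] trans [ 0.02 -2.71  1.21]
```

View pics/p7.png

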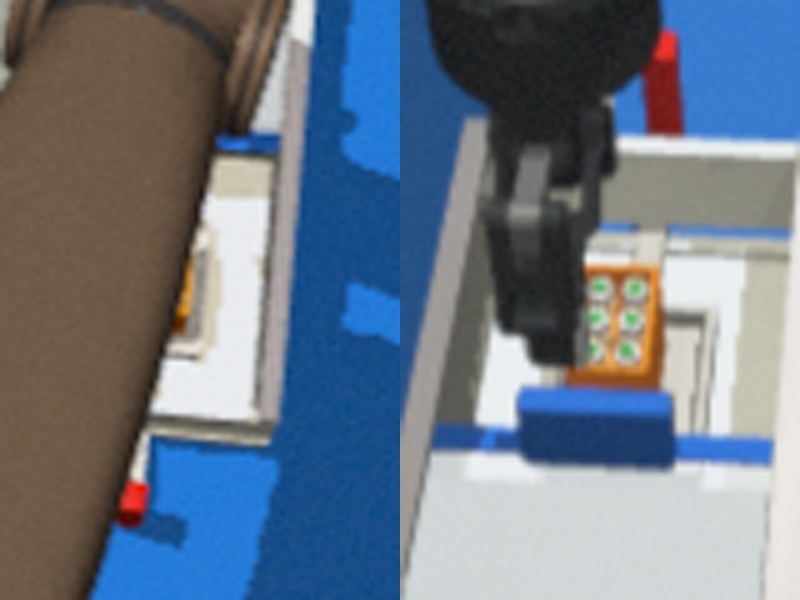

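The scene crop shows the blue door open, with its fin at (595,425). The box is upright in the tray with its right top edge at (661,266)–(660,388), and the red grip is at (663,80).

Run:
```python
from plan import *
import pickle
S=pickle.load(open('c3.pkl','rb'))['scene']
px=lambda x,y:((x-400+.5)/5-.5+240,(y+.5)/5-.5+230)
def inh(p):
    c,s=np.cos(HY),np.sin(HY);d=p[:2]-HO;return np.array([c*d[0]+s*d[1],-s*d[0]+c*d[1]]).round(4)
for q in[(661,266),(660,389),(567,386)]:print(inh(onz(S,px(*q),.067)))
```

```text
[-0.0296 -0.0667]
[ 0.0344 -0.0607]
[ 0.0349 -0.0988]
```

>>> {"name": "send_rows", "arguments": {
  "translation": [
    [0,-0.7,0],
    [0,-0.9,0.1],
    [0,-0.9,0.5],
    [0,-0.2,0.5],
    [0,0,0]
  ],
  "rotation": [
    [0,0,0],
    [0,0,0],
    [0,0,0],
    [0,0,0],
    [0,0,0]
  ],
  "grip": [80,80,80,80,80]
}}

```text
time: 27.55
eef_pos: [0.5763, -0.0804, 0.156]
tcp_rot: [0.734, 0.68, -0.001, -0.002]
contact_force: [0.6, 0.1, 0.3]
opening: 0.934
```

Run:
```python
from plan import *
plan(hatch(0,-.081,.036),HY)
```

```text
t 27.55 pos [ 0.5763 -0.0804  0.156 ] q [-0.31  0.16  1.87  0.    1.12 -0.24] F [0.6 0.1 0.3] open 0.934
rot [-0.05 -0.01 -0.01] trans [-0.04  0.11  4.  ]
```

>>> {"name": "send_rows", "arguments": {
  "translation": [
    [-0.04,0.11,0.7],
    [0,0,0.9],
    [0,0,0.8],
    [0,0,0.6],
    [0,0,0]
  ],
  "rotation": [
    [0,0,0],
    [0,0,0],
    [0,0,0],
    [0,0,0],
    [0,0,0]
  ],
  "grip": [80,80,80,80,80]
}}

```text
time: 28.18
eef_pos: [0.5801, -0.082, 0.0664]
tcp_rot: [0.734, 0.68, -0.001, -0.002]
contact_force: [0.3, -1.1, -0.2]
opening: 0.935
```

>>> {"name": "send_rows", "arguments": {
  "translation": [
    [0,0,0.5],
    [0,0,0.45],
    [0,0,0],
    [0,0,0]
  ],
  "rotation": [
    [0,0,0],
    [0,0,0],
    [0,0,0],
    [0,0,0]
  ],
  "grip": [80,80,80,80]
}}

```text
time: 28.68
eef_pos: [0.5811, -0.0823, 0.0403]
tcp_rot: [0.734, 0.68, 0.0, 0.0]
contact_force: [-0.7, -0.2, -0.2]
opening: 0.935
```

>>> {"name": "send_rows", "arguments": {
  "translation": [
    [0,0,0],
    [0,0,0],
    [0,0,0],
    [0,0,0],
    [0,0,0]
  ],
  "rotation": [
    [0,0,0],
    [0,0,0],
    [0,0,0],
    [0,0,0],
    [0,0,0]
  ],
  "grip": [65,55,50,45,40],
  "squeeze": 30
}}

```text
time: 29.3
eef_pos: [0.5811, -0.0823, 0.0409]
tcp_rot: [0.734, 0.68, -0.0, 0.0]
contact_force: [-1.7, 0.7, 5.9]
opening: 0.646
```

Run:
```python
from plan import *
plan(hatch(0,-.081,.036),HY)
```

```text
t 29.3 pos [ 0.5811 -0.0823  0.0409] q [-0.31  0.32  1.91 -0.    0.9  -0.24] F [-1.7  0.7  5.9] open 0.646
rot [ 0.    0.   -0.01] trans [ 0.01 -0.06  0.16]
```

Gripped at 55 mm opening. Lifting, and spending the last view on checking the stall pose.

>>> {"name": "send_rows", "arguments": {
  "translation": [
    [0,0,-0.3],
    [0,0,-0.7],
    [0,0,-0.9],
    [0,0,-0.9],
    [0,0,-0.9]
  ],
  "rotation": [
    [0,0,0],
    [0,0,0],
    [0,0,0],
    [0,0,0],
    [0,0,0]
  ],
  "grip": [40,40,40,40,40]
}}

```text
time: 29.92
eef_pos: [0.5807, -0.0822, 0.1516]
tcp_rot: [0.734, 0.68, 0.0, -0.0]
contact_force: [0.4, -0.5, -2.3]
opening: 0.649
```

>>> {"name": "send_rows", "arguments": {
  "translation": [
    [0,0,-0.6],
    [0,0,0]
  ],
  "rotation": [
    [0,0,0],
    [0,0,0]
  ],
  "grip": [40,40]
}}

```text
time: 30.18
eef_pos: [0.5819, -0.0826, 0.1707]
tcp_rot: [0.734, 0.68, 0.001, 0.002]
contact_force: [0.7, 0.6, -1.9]
opening: 0.652
```

Run:
```python
from plan import *
import pickle
C=np.array([.4555,-.321]);Y=.275
plan((*C,.17),Y)
d=pickle.load(open('c0.pkl','rb'));V=[]
for n,(x0,y0) in {'top':(393,207),'scene':(160,237)}.items():
    c=d[n];k=8;im=cv2.resize(c['image'][y0:y0+60,x0:x0+50],None,fx=k,fy=k,interpolation=cv2.INTER_CUBIC)
    for X,Yr,z,col in [((-.049,.049),(-.044,.044),.008,(255,0,255)),((-.027,.027),(.024,.036),.058,(0,255,255)),((-.027,.027),(-.036,-.024),.058,(0,255,255))]:
        q=[(X[0],Yr[0]),(X[1],Yr[0]),(X[1],Yr[1]),(X[0],Yr[1])]
        P=[(proj(c,(C[0]+np.cos(Y)*a-np.sin(Y)*b,C[1]+np.sin(Y)*a+np.cos(Y)*b,z))-[x0,y0]+.5)*k-.5 for a,b in q]
        cv2.polylines(im,[np.round(P).astype(np.int32)],True,col,1)
    V.append(im)
cv2.imwrite('pics/stall.png',np.hstack(V))
```

```text
t 30.18 pos [ 0.5819 -0.0826  0.1707] q [-0.31  0.15  1.85  0.    1.14 -0.24] F [ 0.7  0.6 -1.9] open 0.652
rot [ 0.04  0.02 -4.02] trans [-6.5  -6.21  0.02]
```

View pics/stall.png

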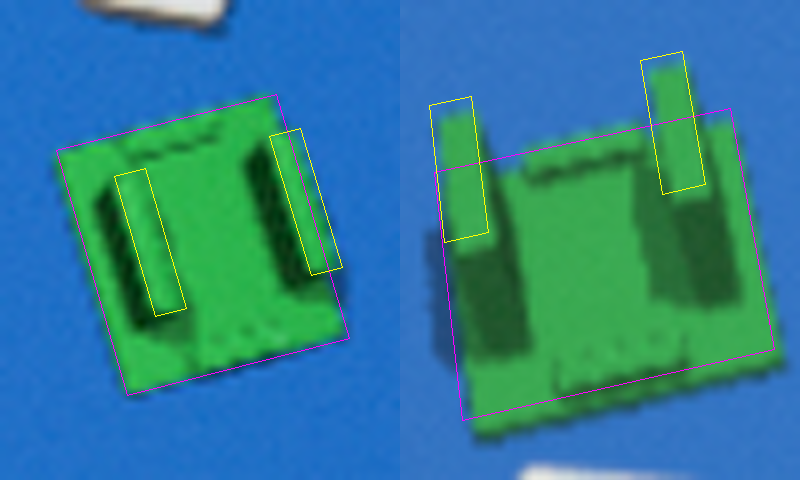

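Top view (left): the base outline fits within 1 px and the wall tops sit on the strips. Scene view (right): the outline lies about 2 px up and 1.5 px left of the base, about 6 mm in x. I'll split the difference, taking the stall centre as (0.4585, -0.3195), which is well within the play.

>>> {"name": "send_rows", "arguments": {
  "translation": [
    [0,0,0],
    [0,0,0],
    [0,0,0],
    [0,0,0],
    [0,0,0]
  ],
  "rotation": [
    [0,0,-1],
    [0,0,-1],
    [0,0,-1],
    [0,0,-1.0],
    [0,0,0]
  ],
  "grip": [40,40,40,40,40]
}}

```text
time: 30.8
eef_pos: [0.5801, -0.082, 0.1674]
tcp_rot: [0.605, 0.796, -0.0, -0.001]
contact_force: [-0.4, -0.8, -2.1]
opening: 0.645
```

>>> {"name": "send_rows", "arguments": {
  "translation": [
    [-0.5,-0.5,0],
    [-0.8,-0.75,0],
    [-0.8,-0.75,0],
    [-0.8,-0.75,0],
    [-0.8,-0.75,0]
  ],
  "rotation": [
    [0,0,0],
    [0,0,0],
    [0,0,0],
    [0,0,0],
    [0,0,0]
  ],
  "grip": [40,40,40,40,40]
}}

```text
time: 31.42
eef_pos: [0.5083, -0.2191, 0.1688]
tcp_rot: [0.605, 0.796, -0.0, -0.0]
contact_force: [-0.6, 0.3, -1.6]
opening: 0.651
```

>>> {"name": "send_rows", "arguments": {
  "translation": [
    [-0.8,-0.75,0],
    [-0.8,-0.75,0],
    [-0.8,-0.75,0],
    [-0.4,-0.35,0],
    [0,0,0]
  ],
  "rotation": [
    [0,0,0],
    [0,0,0],
    [0,0,0],
    [0,0,0],
    [0,0,0]
  ],
  "grip": [40,40,40,40,40]
}}

```text
time: 32.05
eef_pos: [0.4566, -0.3202, 0.169]
tcp_rot: [0.605, 0.796, 0.0, -0.0]
contact_force: [1.2, -0.5, -1.0]
opening: 0.651
```

Run:
```python
from plan import *
plan((.4585,-.3195,.09),.275)
```

```text
t 32.05 pos [ 0.4566 -0.3202  0.169 ] q [-0.79  0.09  1.92  0.    1.13 -1.06] F [ 1.2 -0.5 -1. ] open 0.651
rot [ 0.   -0.01 -0.05] trans [0.   0.07 2.63]
```

>>> {"name": "send_rows", "arguments": {
  "translation": [
    [0,0.06,0.7],
    [0,0,0.9],
    [0,0,0.8],
    [0,0,0.3],
    [0,0,0]
  ],
  "rotation": [
    [0,0,0],
    [0,0,0],
    [0,0,0],
    [0,0,0],
    [0,0,0]
  ],
  "grip": [40,40,40,40,40]
}}

```text
time: 32.67
eef_pos: [0.4591, -0.3181, 0.0878]
tcp_rot: [0.604, 0.797, 0.0, -0.001]
contact_force: [-0.1, -0.4, -1.5]
opening: 0.654
```

>>> {"name": "send_rows", "arguments": {
  "translation": [
    [0,0,0.3],
    [0,0,0.3],
    [0,0,0.3],
    [0,0,0.3],
    [0,0,0]
  ],
  "rotation": [
    [0,0,0],
    [0,0,0],
    [0,0,0],
    [0,0,0],
    [0,0,0]
  ],
  "grip": [40,40,40,40,40]
}}

```text
time: 33.3
eef_pos: [0.4584, -0.3183, 0.051]
tcp_rot: [0.604, 0.797, 0.0, -0.001]
contact_force: [-0.5, -0.4, -1.8]
opening: 0.653
```

Run:
```python
from plan import *
plan((.4585,-.3195,.037),.275)
```

```text
t 33.3 pos [ 0.4584 -0.3183  0.051 ] q [-0.79  0.25  1.98  0.    0.91 -1.06] F [-0.5 -0.4 -1.8] open 0.653
rot [-0.01 -0.02 -0.03] trans [-0.04 -0.01  0.47]
```

Inside the walls with no contact. Lowering the rest of the way.

>>> {"name": "send_rows", "arguments": {
  "translation": [
    [-0.03,0,0.2],
    [0,0,0.15],
    [0,0,0.1],
    [0,0,0.05],
    [0,0,0]
  ],
  "rotation": [
    [0,0,0],
    [0,0,0],
    [0,0,0],
    [0,0,0],
    [0,0,0]
  ],
  "grip": [40,40,40,40,40]
}}

```text
time: 33.92
eef_pos: [0.4593, -0.3198, 0.0373]
tcp_rot: [0.604, 0.797, -0.0, 0.0]
contact_force: [-0.3, -0.2, -1.3]
opening: 0.649
```

>>> {"name": "send_rows", "arguments": {
  "translation": [
    [0,0,0.05],
    [0,0,0],
    [0,0,0]
  ],
  "rotation": [
    [0,0,0],
    [0,0,0],
    [0,0,0]
  ],
  "grip": [40,40,40]
}}

```text
time: 34.3
eef_pos: [0.4595, -0.32, 0.0369]
tcp_rot: [0.604, 0.797, -0.0, 0.0]
contact_force: [-2.1, 2.8, 5.1]
opening: 0.65
```

Contact is at the expected height (TCP 0.037). Releasing.

>>> {"name": "send_rows", "arguments": {
  "translation": [
    [0,0,0],
    [0,0,0],
    [0,0,0],
    [0,0,0],
    [0,0,0]
  ],
  "rotation": [
    [0,0,0],
    [0,0,0],
    [0,0,0],
    [0,0,0],
    [0,0,0]
  ],
  "grip": [58,62,68,72,74]
}}

```text
time: 34.92
eef_pos: [0.4592, -0.3198, 0.0356]
tcp_rot: [0.604, 0.797, 0.0, -0.0]
contact_force: [0.1, 0.4, 0.3]
opening: 0.868
```

>>> {"name": "send_rows", "arguments": {
  "translation": [
    [0,0,-0.4],
    [0,0,-0.8],
    [0,0,-0.9],
    [0,0,-0.9],
    [0,0,-0.9]
  ],
  "rotation": [
    [0,0,0],
    [0,0,0],
    [0,0,0],
    [0,0,0],
    [0,0,0]
  ],
  "grip": [74,74,74,74,74]
}}

```text
time: 35.55
eef_pos: [0.4594, -0.3199, 0.1547]
tcp_rot: [0.604, 0.797, -0.0, 0.001]
contact_force: [0.5, -0.3, -0.8]
opening: 0.87
```

>>> {"name": "send_rows", "arguments": {
  "translation": [
    [0.9,0,-0.9],
    [0.9,0,-0.9],
    [0.9,0,-0.9],
    [0.9,0,0],
    [0.9,0,0]
  ],
  "rotation": [
    [0,0,0],
    [0,0,0],
    [0,0,0],
    [0,0,0],
    [0,0,0]
  ],
  "grip": [74,74,74,74,74]
}}

```text
time: 36.17
eef_pos: [0.4228, -0.1891, 0.2353]
tcp_rot: [0.604, 0.797, 0.0, 0.001]
contact_force: [-0.3, 0.1, -0.1]
opening: 0.868
```

>>> {"name": "send_rows", "arguments": {
  "translation": [
    [0.9,0,0],
    [0.9,0,0],
    [0.9,0,0],
    [0,0,0]
  ],
  "rotation": [
    [0,0,0],
    [0,0,0],
    [0,0,0],
    [0,0,0]
  ],
  "grip": [74,74,74,74]
}}

```text
time: 36.67
eef_pos: [0.4008, -0.1107, 0.2345]
tcp_rot: [0.603, 0.797, 0.0, 0.001]
contact_force: [-0.1, -0.5, 0.0]
opening: 0.866
```

Run:
```python
from plan import *
T=cam('top');S=cam('scene')
for n,c,(x0,y0,x1,y1) in(('top',T,(395,212,440,260)),('scene',S,(160,235,215,295))):
    h=cv2.cvtColor(c['image'],cv2.COLOR_BGR2HSV)[y0:y1,x0:x1]
    m=cv2.inRange(h,np.array((3,90,50)),np.array((22,255,255)));p=np.argwhere(m)[:,::-1]+[x0,y0]
    if len(p)<5: print(n,'no orange',len(p));continue
    r=cv2.minAreaRect(p.astype(np.float32));P=[onz(c,q,.063)[:2] for q in cv2.boxPoints(r)]
    print(n,len(p),'rect',r,'world@.063',np.mean(P,0).round(4),np.round([np.subtract(P[1],P[0]),np.subtract(P[2],P[1])],4).tolist())
    def W(a,b,z):return (.4585+np.cos(.275)*a-np.sin(.275)*b,-.3195+np.sin(.275)*a+np.cos(.275)*b,z)
    print('expected top face',[proj(c,W(a,b,.063)).round(1).tolist() for a,b in((-.028,-.017),(.028,-.017),(.028,.017),(-.028,.017))])
    cv2.imwrite(f'pics/end_{n}.png',c['image'])
h=cv2.cvtColor(T['image'],cv2.COLOR_BGR2HSV);m=cv2.inRange(h,np.array((22,140,90)),np.array((35,255,255)))[100:225,265:320]
p=np.argwhere(m)[:,::-1]+[265,100];N,l,st,ce=cv2.connectedComponentsWithStats(m);print('yellow comps',[(st[i].tolist(),(ce[i]+[265,100]).round(1)) for i in range(1,N) if st[i,4]>15],'pred shut fin',proj(T,hatch(-.076,.08,.124)))
print(ctrl.get_state()['time'])
```

```text
top 207 rect ((420.6756591796875, 234.44595336914062), (19.483190536499023, 15.14542293548584), 72.89727020263672) world@.063 [ 0.4542 -0.3189] [[0.0144, -0.043], [-0.0555, -0.0161]]
expected top face [[429.1, 240.6], [423.7, 222.6], [412.7, 225.4], [418.0, 243.5]]
scene 407 rect ((180.73077392578125, 263.1538391113281), (33.14362716674805, 17.454336166381836), 78.69007110595703) world@.063 [ 0.4844 -0.314 ] [[-0.0097, 0.0374], [0.0971, 0.0303]]
expected top face [[171.5, 247.0], [173.8, 264.7], [189.2, 261.3], [186.4, 243.8]]
yellow comps [([11, 10, 39, 13, 364], array([295. , 116.3])), ([3, 57, 44, 9, 196], array([289.4, 160.8])), ([0, 105, 42, 12, 247], array([284.6, 210.8]))] pred shut fin [283.08876905 206.51332084]
36.775
```

Numbers agree: in the top view the box's top face is at (420.7,234.4) against an expected (420.9,233.3). Its long side points at 0.283 rad against the stall's 0.275, and it's about 2 mm from the stall centre in the same view. The yellow door is at its front stop and the arm is clear.

```bash
python3 -c "
from plant import ticket
print(ticket.sign_off())"
```

```text
the job is handed in; nothing more can be done
None
```

The job is handed in: the orange vial box stands in the smaller green stall, with the outer door shut. The last move ended at about 37 s of the 72 s allowed, and signing off gave no verdict.

- **What I did:** I took the box from the grey stand by its long sides and set it in the tray. I then dragged the yellow door shut until it met its stop (about 20 N) and slid the shuttle about 158 mm across. After that I opened the blue door about 155 mm, re-gripped the box by its short ends, and set it in the stall.
- **Final checks that passed:**
  - The box touched the stall floor at the expected height (TCP 0.037 m).
  - In the top view it sits about 2 mm from the stall centre, with its long side within 0.01 rad of the stall's.
  - The yellow door's fin is where the shut position predicts.
  - The robot is clear of everything.
- **Disagreements:** the two cameras differed by 3–6 mm in x on the stall, stand and tray, so I used the middle value for the stall. The first box-yaw measurement (0.18 rad) and the second (0.265 rad) also disagreed; I gripped at 0.24.
- **Not checked:** the picture limit was used up, so I checked the final state by numbers only. I did not re-measure the loose things; none of the moves showed an unexpected contact.

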